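# Load the check block and its temperature loggers into the calorimeter jacket

### The job

Set up the calorimeter for its temperature check: take off the clear hood and set it aside on the bench, lift the aluminium block by its black tab and settle it on the instrument's three seats, its ball feet fully home in cone, groove and flat. Then push every logger that stands in the rack fully home into the well ringed in its own colour, put the hood back over it all, flat and square on the black gasket, and with the hood on press the green start button right down. Leave the steel combustion vessel, the crucible and the water bottle where they are.

Things in the scene. Friction and masses are not known exactly. Their poses are not given: they have to be found in the camera images.
- calorimeter: grey instrument fixed to the bench, 260 x 200 x 60 mm (x, y, z). Origin: centre of its underside; z up; x runs from the black control panel (robot's side, first 68 mm of the top) to the deck. On the deck stand three polished steel seat pads within a black gasket outline; the feet slide easily on them, so a block let go within 3 mm of its place settles by itself
- hood_place (a point): middle of the gasket outline, on the deck, 60 mm above the bench, 45 mm along +x from the calorimeter's origin; axes as the calorimeter's. The gasket is a flush black strip 16 mm wide, middle line 158 x 144 mm; the hood's rim belongs on it. Seats from here (x, y): cone -54, 0; groove 46, 46; flat 46, -46 mm
- seat_cone (a point): centre of a ball foot when home in the cone pad: round steel pad 27 mm across, 12 mm high, conical hollow 21 mm wide at the mouth sloping 50 degrees. The point is level with the pad's top. The seat nearest the panel, a black index mark beside it. A foot on a pad's top instead of home stands 8 mm too high
- seat_groove (a point): the same for the V-groove pad, about 28 mm square and 12 mm high, groove 21 mm wide at the mouth, sides sloping 50 degrees, pointing at the cone; the point is level with the pad's top. Far left seat
- seat_flat (a point): the same for the flat pad, a steel disc 27 mm across and 4 mm high; the point is 8 mm above it. Far right seat
- block: loose aluminium block, about 0.75 kg, 128 x 112 mm (x, y), on three ball feet 16 mm across. Origin: below its centre at the feet's lowest points; z up. Metal spans z = 12 to 38 mm; black index line on top at the -x edge. A black lifting tab 20 x 12 mm (x, y) rises from the middle to z = 76 mm: grip it across its 12 mm. Seated: axes as the calorimeter's, origin 4 mm above hood_place
- foot_cone (a point): centre of the ball foot that belongs in the cone: at (-54, 0, 8) mm in the block's frame
- foot_groove (a point): centre of the ball foot that belongs in the groove: at (46, 46, 8) mm in the block's frame
- foot_flat (a point): centre of the ball foot that belongs on the flat: at (46, -46, 8) mm in the block's frame
- well_red (a point): mouth of the well with the red ring (30 mm across), in the block's top face: round hole 8 mm wide and 24 mm deep, at (-34, 29, 38) mm in the block's frame
- well_yellow (a point): mouth of the well with the yellow ring (30 mm across), in the block's top face: round hole 8 mm wide and 24 mm deep, at (-34, -29, 38) mm in the block's frame
- well_blue (a point): mouth of the well with the blue ring (30 mm across), in the block's top face: round hole 8 mm wide and 24 mm deep, at (34, 29, 38) mm in the block's frame
- well_green (a point): mouth of the well with the green ring (30 mm across), in the block's top face: round hole 8 mm wide and 24 mm deep, at (34, -29, 38) mm in the block's frame
- logger_red: cordless temperature logger with a red cap, loose, about 50 g: upright cylinder 22 mm across and 30 mm tall, thin probe stem below 6 mm across and 22 mm long, tapered to 3 mm in its last 4 mm. Origin: centre of the underside of the cylinder, where the stem begins; z up. At home in its well the cylinder's underside lies on the block's top. May be absent
- logger_yellow: cordless temperature logger with a yellow cap, loose, about 50 g: upright cylinder 22 mm across and 30 mm tall, thin probe stem below 6 mm across and 22 mm long, tapered to 3 mm in its last 4 mm. Origin: centre of the underside of the cylinder, where the stem begins; z up. At home in its well the cylinder's underside lies on the block's top. May be absent
- logger_blue: cordless temperature logger with a blue cap, loose, about 50 g: upright cylinder 22 mm across and 30 mm tall, thin probe stem below 6 mm across and 22 mm long, tapered to 3 mm in its last 4 mm. Origin: centre of the underside of the cylinder, where the stem begins; z up. At home in its well the cylinder's underside lies on the block's top. May be absent
- logger_green: cordless temperature logger with a green cap, loose, about 50 g: upright cylinder 22 mm across and 30 mm tall, thin probe stem below 6 mm across and 22 mm long, tapered to 3 mm in its last 4 mm. Origin: centre of the underside of the cylinder, where the stem begins; z up. At home in its well the cylinder's underside lies on the block's top. May be absent
- rack: grey plastic rack fixed to the bench, 168 x 46 x 34 mm (x, y, z), four holes 10 mm wide and 30 mm deep in a row along its x axis at -63, -21, 21 and 63 mm. Origin: centre of its underside. The loggers stand in it, cylinder undersides on its top face, in any order, some holes empty. The bench on its -y side (for 250 mm) is clear, room for the hood
- hood: loose clear plastic hood with white edges, about 0.35 kg, open below, 162 x 148 x 94 mm outside (x, y, z), walls 4 mm. Origin: centre of its rim plane; z up. Black grip on top, 34 x 20 mm (x, y), to 124 mm above the rim: grip it across its 20 mm. Starts on the gasket, its x along the calorimeter's x. Carry it back (either way round) with its rim over 85 mm above the deck to clear the loaded block
- start_button (a joint): travel of the green start button: 0 up, 0.006 m fully down; a spring pushes it back up (5 N fully down)
- start_button_top (a point): top centre of the green button cap, 26 mm across, on the control panel, 22 mm above the deck's level; it is pressed straight down
- combustion_vessel: steel combustion vessel, upright cylinder 70 mm across and 140 mm tall, 2 kg, origin at the centre of its underside: leave it alone
- crucible: white ceramic crucible, 48 mm across and 36 mm tall, origin at the centre of its underside: leave it alone
- water_bottle: white water bottle, 64 mm across and 170 mm tall, origin at the centre of its underside: leave it alone
Things that resemble listed ones, but are neither listed nor needed, are in the scene too. What is shaped like the logger_red but orange is not meant.

How it is judged:
On the way, in this order (a step that is already met when the one before it is completed fails the run):
1. the hood is off the instrument, standing on the bench and let go (height (world z) of hood below 0.006 m and angle between hood's own z axis and vertical below 0.05 rad and horizontal distance between hood and hood_place above 0.15 m and contact force between the fingers and hood below 0.05 N), for 0.2 s.
2. the block is let go with all three ball feet home in cone, groove and flat (distance between foot_cone and seat_cone below 0.0025 m and distance between foot_groove and seat_groove below 0.0025 m and distance between foot_flat and seat_flat below 0.0025 m and contact force between the fingers and block below 0.05 N and linear speed of block below 0.02 m/s), for 0.2 s.
3. every logger is fully home in the well of its colour and let go, the block still seated (distance between foot_cone and seat_cone below 0.0025 m and distance between foot_groove and seat_groove below 0.0025 m and distance between foot_flat and seat_flat below 0.0025 m and distance between logger_red and well_red below 0.004 m and contact force between the fingers and logger_red below 0.05 N and distance between logger_yellow and well_yellow below 0.004 m and contact force between the fingers and logger_yellow below 0.05 N and distance between logger_blue and well_blue below 0.004 m and contact force between the fingers and logger_blue below 0.05 N and distance between logger_green and well_green below 0.004 m and contact force between the fingers and logger_green below 0.05 N), for 0.2 s.
4. the hood stands flat and square on the gasket and is let go (horizontal distance between hood and hood_place below 0.008 m and z of hood in the frame of hood_place below 0.003 m and angle between the x axis of hood and the x axis of calorimeter, either way round below 0.1 rad and angle between hood's own z axis and vertical below 0.03 rad and contact force between the fingers and hood below 0.05 N), for 0.2 s.
5. the start button is pressed down with the hood on (all of step 4 and value of joint start_button above 0.0045 m), for 0.05 s.
At the end, for the whole second after the job is handed in: ball feet within 2.5 mm of their seat points, every logger within 4 mm of home in the well of its colour, hood on the gasket within 8 mm, 0.1 rad and 3 mm in height, start button pressed after that and up again, all released and at rest (all of step 3 and all of step 4 and contact force between the fingers and block below 0.05 N and linear speed of each of block, hood below 0.02 m/s and value of joint start_button below 0.002 m); the robot touches nothing.
It fails at once if the combustion vessel is pushed away (more than 30 mm) or knocked over (distance of combustion_vessel from where it was at the start of the episode above 0.03 m or angle between combustion_vessel's own z axis and vertical above 0.5 rad).
It fails at once if the crucible is pushed away (more than 30 mm) or knocked over (distance of crucible from where it was at the start of the episode above 0.03 m or angle between crucible's own z axis and vertical above 0.5 rad).
It fails at once if the water bottle is pushed away (more than 30 mm) or knocked over (distance of water_bottle from where it was at the start of the episode above 0.03 m or angle between water_bottle's own z axis and vertical above 0.5 rad).
Of logger_red, logger_yellow, logger_blue, logger_green only 2 to 4 are there at a start; the rules pass over those that are not, and their reading is None.
At some moment in a run one of block, hood may be knocked a few centimetres aside while the robot is not near it.
It also fails if it takes over 210 s, if anything falls off the work surface, if the arm or the gripper's body presses on something with over 40 N, if the wrist force passes 120 N, or if a joint passes its speed limit or range.

### The arm

A 7-joint arm with a two-finger parallel gripper is mounted at the origin on the work surface. World frame = base frame: x ahead of the robot, y to its left, z up, the work surface at z = 0. Lengths are in m, angles in rad, forces in N, time in s.
With the tool pointing down it reaches from about 0.375 to 0.925 m from the base axis. Payload 3.1 kg.
Tool frame: the origin (TCP) lies between the finger pads; the fingertips stand 19 mm ahead of it and the grasp point (between the pads) is the TCP; z points along the fingers, y is the line along which they close (so a half turn about z gives the same grasp; the last joint's range is limited). The gripper opens to 85 mm and grips with 20 to 120 N. Pads are 22 mm wide; open, the fingers measure 114 mm over their backs; the gripper's body (76 mm by 85 mm) begins 54 mm behind the grasp point. The pads swing forward as they close: fully open they stand 13 mm farther back than shut.
Start: joints at [1.252, 0.383, 0.044, 1.598, -0.018, 1.161, -0.05], TCP at [0.142, -0.634, 0.25] pointing down, gripper open.
Joint ranges: [-2.61, 2.61], [-0.41, 2.15], [-1.48, 1.57], [0, 2.5], [-1.57, 4.71], [0.05, 1.97], [-2.85, 2.85]. Speed limits (rad/s): [2.79, 2.79, 3.14, 3.14, 3.14, 3.14, 3.14].

### API

Orientations are given as a unit quaternion [x, y, z, w].
In Python, from bench import move_ptp, movel, move_j, move_gripper, pause, inverse_kinematics, read_camera, camera_params, MotionError, sign_off, look_for, tip_of, read_time_s, read_qpos, read_joint_vel, read_effort, read_eef_pos, read_tcp_rot, read_ft_force, read_ft_torque, read_finger_gap, read_grasp_force gives the robot as it stands. Calls block until the motion is done:
- move_ptp(position, orientation): joint-space move of the TCP to a pose.
- movel(position, orientation=None, speed=0.15): straight line of the TCP; orientation=None keeps the orientation; speed is the mean speed in m/s.
- move_j(angles): joint-space move.
- move_gripper(opening, effort=None): finger opening in m; effort is the grip in N (None keeps the last); returns when the fingers have stopped.
- pause(seconds).
- inverse_kinematics(position, orientation): joint angles nearest the present ones, or None.
- read_camera(name): name is "side" or "top" or "wrist"; returns the picture (384x512x3 uint8, red, green, blue); there is no depth.
- camera_params(name): a dict with "K" (3x3 intrinsics, pixels), "camera_from_world" (4x4, takes a point from world to camera coordinates). Camera axes: x right, y down, z forward; pixel columns grow to the right and rows downward; lengths in m; the calibration is good to about 2 mm. The wrist camera is an equidistant fisheye: a pixel r from the principal point sees the ray r / f radians off the axis. A picture is of the moment at which its call begins: read the wrist's pose just before it. camera_params takes no time and is no camera call; for the wrist camera it gives the pose at the moment of the call.
A pose or a line that the arm cannot do raises MotionError and nothing moves.
- sign_off(): hands the job in; it is judged then, once.
Trained networks look in the newest picture that a camera, given by its name, has taken for a name from the list of things; names that differ only in an ending like _2 or _b are one class to them, and where a whole thing is asked for, a point or a joint stands for the part that bears it (a point fixed in the world has none). Each returns a list of dicts, best first, with "confidence" (0 to 1); they miss things now and then, are a little off and sometimes report something else, mostly with a low value. They report only what shows in the picture. A call takes as long as a camera call. They do not tell look-alikes from the thing itself.
- look_for(camera, name): "at" ([column, row] in pixels, amid what is visible of it).
- tip_of(camera, name): "at" ([column, row] in pixels: a listed point, or the origin of a listed thing).
Readings, each from a call of its own:
- read_time_s(): time.
- read_qpos(): joint angles.
- read_joint_vel(): joint speeds.
- read_effort(): joint torques, N m.
- read_eef_pos(): TCP position.
- read_tcp_rot(): TCP orientation.
- read_ft_force(): force on the tool from outside, world axes, zero at the start.
- read_ft_torque(): the same for the moment, N m.
- read_finger_gap(): finger opening in m.
- read_grasp_force(): force on a finger pad.
Only numpy, scipy, OpenCV 4.12 (cv2) and the standard library are available. Lean on these libraries where they do the work, as an engineer would, in place of code of your own. Each camera call takes 0.05 s, during which the arm holds its last target. There are 200 camera calls.

## Working session

There is one attempt and no reset: what is moved stays moved. The work goes in short steps, each a Python script; the robot and the scene stay as the last script left them, time stands still between calls to the robot, and variables do not carry over. Pictures are saved under pics/ and viewed, at most 14 in all, crops included, and the job is handed in when it is done.

```bash
ls; mkdir -p pics
cat > h.py <<'E'
from bench import *
import numpy as np, cv2
from scipy.spatial.transform import Rotation as R
def snap(c,f=None):
    p=camera_params(c); im=read_camera(c)
    if f: cv2.imwrite('pics/'+f,im[:,:,::-1])
    return im,p
def ray(p,px,cam):
    K=np.array(p['K']);T=np.array(p['camera_from_world'])
    u=(px[0]-K[0,2])/K[0,0];v=(px[1]-K[1,2])/K[1,1]
    if cam=='wrist':
        r=np.hypot(u,v);d=np.array([u/r*np.sin(r),v/r*np.sin(r),np.cos(r)]) if r>1e-9 else np.array([0,0,1.])
    else: d=np.array([u,v,1.])
    Rm=T[:3,:3]; return -Rm.T@T[:3,3], Rm.T@d
def onz(p,px,z,cam):
    o,d=ray(p,px,cam); return o+d*(z-o[2])/d[2]
def proj(p,X,cam):
    K=np.array(p['K']);T=np.array(p['camera_from_world']);c=T[:3,:3]@np.array(X)+T[:3,3]
    if cam=='wrist':
        n=np.hypot(c[0],c[1]);th=np.arctan2(n,c[2]);u,v=c[0]/n*th,c[1]/n*th
    else:u,v=c[0]/c[2],c[1]/c[2]
    return np.array([K[0,0]*u+K[0,2],K[1,1]*v+K[1,2]])
def q(yaw): # tool down, tool y axis at yaw+90deg: tool x at yaw
    return (R.from_euler('z',yaw)*R.from_euler('x',np.pi)).as_quat()
E
python3 - <<'E'
from h import *
print(read_time_s(),read_eef_pos(),read_tcp_rot())
for c in ['top','side']:
    im,p=snap(c,c+'0.png')
    print(c,np.round(np.array(p['K']),1).tolist(),np.round(p['camera_from_world'],3).tolist())
    for n,k in [('hood',0),('calorimeter',0),('hood_place',1),('start_button_top',1),('block',0),('rack',0),('logger_red',0),('logger_yellow',0),('logger_blue',0),('logger_green',0),('combustion_vessel',0),('crucible',0),('water_bottle',0)]:
        z={'hood_place':.06,'calorimeter':0,'start_button_top':.082,'logger_red':.034,'logger_yellow':.034,'logger_blue':.034,'logger_green':.034}.get(n,0)
        if n=='hood':z=.06
        for f in (tip_of,):
            print(n,[(round(d['confidence'],2),np.round(d['at']).tolist(),np.round(onz(p,d['at'],z,c)[:2],3).tolist()) for d in f(c,n)[:3]])
E
```

```text
pics
0.0 [ 0.14215984 -0.63332851  0.24887597] [ 9.93905075e-01  1.10231289e-01 -2.22787907e-04 -1.30947184e-03]
top [[365.6, 0.0, 258.4], [0.0, 365.6, 191.1], [0.0, 0.0, 1.0]] [[-0.029, -1.0, -0.003, 0.162], [-0.997, 0.029, -0.074, 0.534], [0.074, 0.001, -0.997, 0.951], [0.0, 0.0, 0.0, 1.0]]
hood [(0.84, [299.0, 154.0], [0.628, 0.04])]
calorimeter [(0.59, [301.0, 176.0], [0.578, 0.028]), (0.53, [179.0, 205.0], [0.51, 0.362]), (0.3, [171.0, 225.0], [0.456, 0.384])]
hood_place []
start_button_top [(0.38, [335.0, 203.0], [0.5, -0.043])]
block [(0.56, [187.0, 215.0], [0.481, 0.34])]
rack [(0.72, [402.0, 191.0], [0.529, -0.243])]
logger_red [(0.63, [384.0, 241.0], [0.4, -0.174]), (0.48, [411.0, 214.0], [0.466, -0.248]), (0.41, [304.0, 177.0], [0.573, 0.025])]
logger_yellow [(0.48, [404.0, 179.0], [0.558, -0.236]), (0.43, [178.0, 194.0], [0.537, 0.358]), (0.23, [403.0, 166.0], [0.593, -0.236])]
logger_blue [(0.5, [409.0, 199.0], [0.507, -0.247]), (0.4, [404.0, 165.0], [0.596, -0.238])]
logger_green [(0.4, [406.0, 165.0], [0.595, -0.244])]
combustion_vessel [(0.8, [220.0, 121.0], [0.736, 0
[... 600 characters left out ...]
d_place []
start_button_top [(0.67, [261.0, 252.0], [0.484, -0.046])]
block [(0.77, [218.0, 179.0], [0.483, 0.339])]
rack [(0.9, [309.0, 338.0], [0.522, -0.248])]
logger_red [(0.55, [242.0, 331.0], [0.384, -0.199]), (0.45, [284.0, 336.0], [0.463, -0.242]), (0.39, [226.0, 176.0], [0.5, 0.304])]
logger_yellow [(0.68, [317.0, 325.0], [0.54, -0.244])]
logger_blue [(0.48, [300.0, 332.0], [0.5, -0.244])]
logger_green [(0.61, [336.0, 316.0], [0.589, -0.239])]
combustion_vessel [(0.61, [300.0, 179.0], [0.726, 0.252]), (0.6, [308.0, 338.0], [0.52, -0.249])]
crucible [(0.44, [164.0, 152.0], [0.351, 0.539])]
water_bottle [(0.61, [394.0, 310.0], [0.737, -0.255]), (0.42, [317.0, 325.0], [0.552, -0.226])]
```

```bash
python3 -c "
import cv2
for c in ['top','side']:
    a=cv2.imread('pics/%s0.png'%c); a=cv2.resize(a,(800,600),interpolation=cv2.INTER_CUBIC); cv2.imwrite('pics/%s0b.png'%c,a)"
```

```text
(no output)
```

View pics/top0b.png

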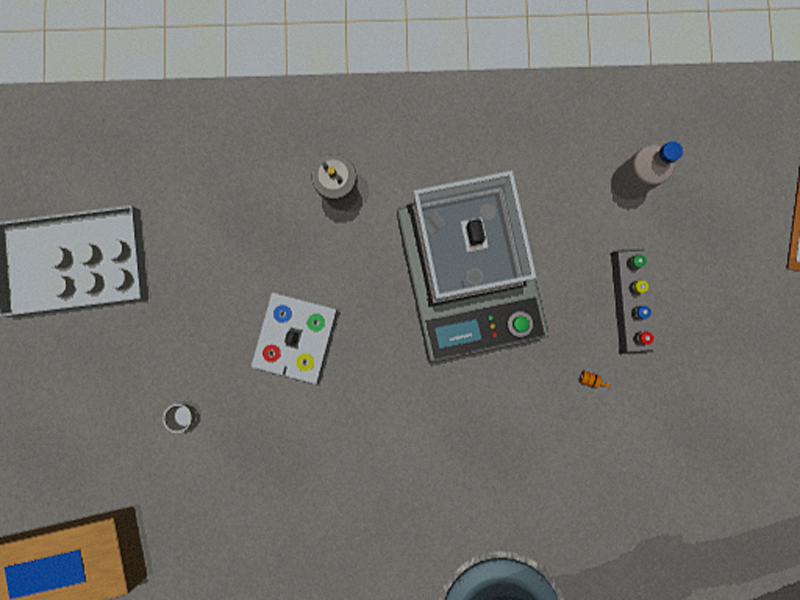

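View pics/side0b.png

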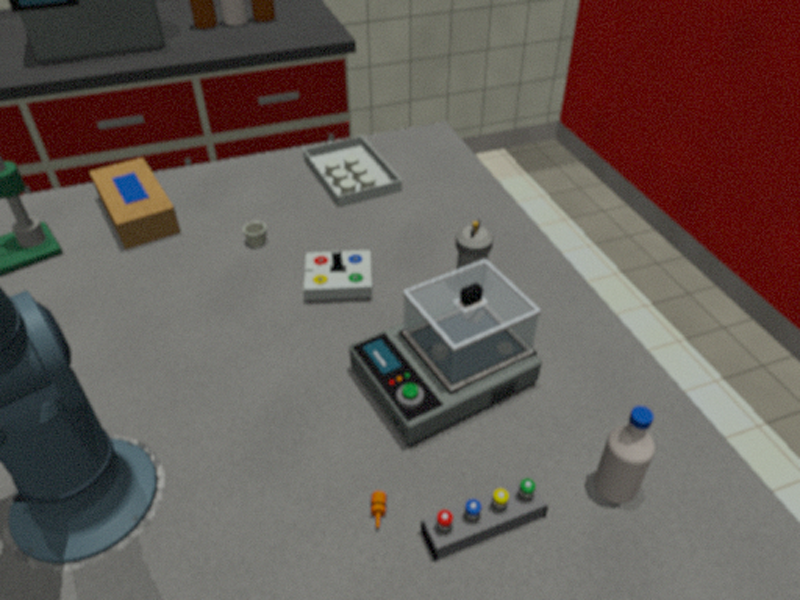

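The four loggers (red, blue, yellow and green from near to far) stand in the rack, top view (640,300). The hood is on the instrument at (475,235), the block is at (293,338) and the orange decoy lies at (593,380). The bench to the right of the rack is free. Next I'll take close wrist views.

```bash
cat >> h.py <<'E'
from scipy.optimize import least_squares
import pickle
def obs(cam,names,f=None,look=(),mc=.3):
    im,p=snap(cam,f); out=[]
    for n in names:
        for d in tip_of(cam,n)[:3]:
            if d['confidence']>mc: out.append((n,np.array(d['at']),d['confidence'],p,cam))
    return out
def fit(ob,model,x0,free={},z0=0,verb=True,gate=.03):
    """model name->local xyz ; fit x,y,yaw (z0 fixed)"""
    use=[]
    for o in ob:
        if o[0] in model:
            e=np.array([x0[0],x0[1],z0])+R.from_euler('z',x0[2]).apply(model[o[0]])
            if np.linalg.norm(onz(o[3],o[1],e[2],o[4])-e)<gate: use.append((o,e[2]))
    ms=[(o,onz(o[3],o[1],z,o[4])[:2]) for o,z in use]
    def res(v):
        r=[]
        for o,m in ms:
            e=np.array(v[:2])+R.from_euler('z',v[2]).apply(model[o[0]])[:2]
            r+=list((e-m)/.002)
        return np.array(r)
    s=least_squares(res,x0,loss='soft_l1')
    if verb:
        rr=res(s.x).reshape(-1,2)*2
        print('fit',np.round(s.x,4)); print('  ',[(o[0],o[4][0],round(o[2],2),np.round(a,1).tolist()) for (o,_),a in zip(ms,rr)])
    return s.x
CAL={'seat_cone':[-.009,0,.072],'seat_groove':[.091,.046,.072],'seat_flat':[.091,-.046,.072],'hood_place':[.045,0,.06],'calorimeter':[0,0,0]}
BLK={'block':[0,0,0],'well_red':[-.034,.029,.038],'well_yellow':[-.034,-.029,.038],'well_blue':[.034,.029,.038],'well_green':[.034,-.029,.038],'foot_cone':[-.054,0,.008],'foot_groove':[.046,.046,.008],'foot_flat':[.046,-.046,.008]}
E
python3 - <<'E'
from h import *
O=[]
move_gripper(.06,40)
W=[k for k in BLK]; C=[k for k in CAL]+['hood','start_button_top']
L=['rack','logger_red','logger_yellow','logger_blue','logger_green']
for nm,pos,names in [('r',(.47,-.25,.36),L),('c',(.52,.02,.42),C),('b',(.43,.33,.36),W)]:
    move_ptp(pos,q(.2)); pause(.2)
    p=camera_params('wrist')
    if nm=='r': print(np.round(p['K'],1),ray(p,(256,192),'wrist'))
    o=obs('wrist',names,nm+'1.png'); O+=o
    for n,at,c,p,_ in o:
        z={'rack':0,'hood':.06,'start_button_top':.082,'calorimeter':0,'hood_place':.06}.get(n,CAL.get(n,BLK.get(n,[0,0,.034]))[2])
        print(n,np.round(at),round(c,2),np.round(onz(p,at,z,'wrist'),4)[:2])
pickle.dump(O,open('o1.pkl','wb'))
fit(O,CAL,[.578,.03,.2]); fit(O,BLK,[.482,.34,-.2])
print(read_time_s(),read_qpos())
E
python3 -c "
import cv2,numpy as np
cv2.imwrite('pics/m1.png',cv2.resize(np.vstack([np.hstack([cv2.imread('pics/%s1.png'%c) for c in 'rc']),np.hstack([cv2.imread('pics/b1.png')]*2)]),(800,600)))"
```

```text
[[297.3   0.  258.9]
 [  0.  297.3 189.6]
 [  0.    0.    1. ]] (array([ 0.55141558, -0.23453418,  0.48337637]), array([-0.3271009 , -0.05507183, -0.94338332]))
rack [260. 108.] 0.83 [ 0.5251 -0.2414]
rack [254. 152.] 0.71 [ 0.4513 -0.2469]
rack [258. 119.] 0.48 [ 0.5063 -0.2409]
logger_red [206. 185.] 0.74 [ 0.3921 -0.1797]
logger_red [251. 152.] 0.49 [ 0.4584 -0.2403]
logger_yellow [263.  95.] 0.58 [ 0.548  -0.2413]
logger_blue [257. 120.] 0.72 [ 0.5091 -0.2401]
logger_green [268.  69.] 0.57 [ 0.5879 -0.2412]
logger_green [251. 152.] 0.34 [ 0.4585 -0.2402]
hood_place [ 89. 155.] 0.4 [0.4447 0.3247]
hood [256.  74.] 0.68 [0.6283 0.044 ]
start_button_top [290. 171.] 0.59 [ 0.4879 -0.0402]
block [260. 114.] 0.92 [0.4774 0.3356]
well_red [235. 128.] 0.62 [0.4524 0.3702]
well_yellow [272. 144.] 0.58 [0.439  0.3093]
well_blue [254.  87.] 0.94 [0.5192 0.3536]
well_green [287. 105.] 0.57 [0.5016 0.3008]
foot_cone [245. 144.] 0.79 [0.4265 0.3505]
foot_groove [248.  77.] 0.95 [0.5332 0.3658]
foot_flat [299. 104.] 0.66 [0.5065 0.2792]
fit [0.578 0.03  0.2  ]
   []
fit [ 0.4774  0.3349 -0.2741]
   [('block', 'w', 0.92, [0.0, -0.7]), ('well_red', 'w', 0.62, [0.2, 1.9]), ('well_yellow', 'w', 0.58, [-2.1, 6.9]), ('well_blue', 'w', 0.94, [-1.2, 0.0]), ('well_green', 'w', 0.57, [0.7, -3.0]), ('foot_cone', 'w', 0.79, [-1.0, -1.0]), ('foot_groove', 'w', 0.95, [1.0, 0.9]), ('foot_flat', 'w', 0.66, [2.8, -1.0])]
7.725 [ 0.01609504  0.17643755 -0.83081629  1.68638257  0.13362291  1.33757741
 -2.20873349]
```

View pics/m1.png

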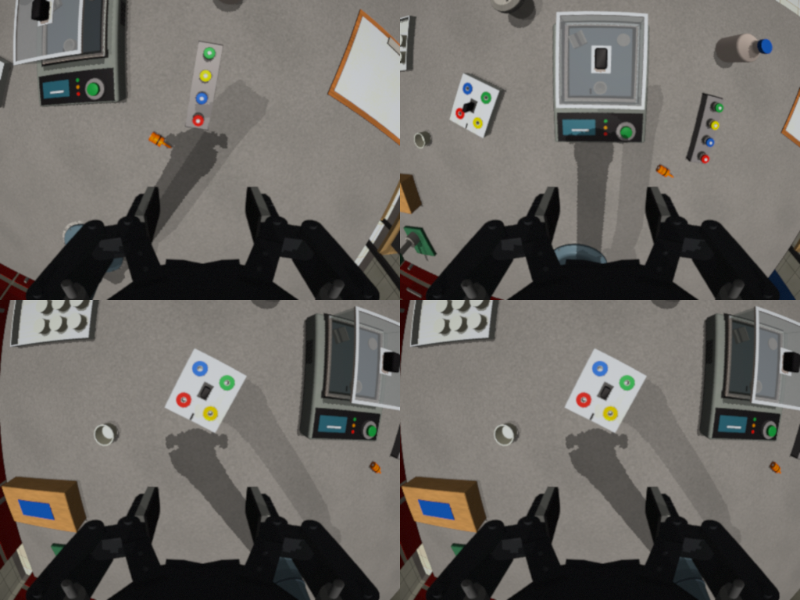

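The wrist views show the calorimeter square in a yaw ≈0.2 picture, with the block rotated about -0.27. A tray lies right of the rack, its corner at pixel (422,124). I'll check that corner, then move the hood.

```bash
cat >> h.py <<'E'
def gotoz(x,y,z,yaw,speed=.2): movel([x,y,z],q(yaw),speed)
E
python3 - <<'E'
from h import *
O=pickle.load(open('o1.pkl','rb'))
p=[o for o in O if o[0]=='rack'][0][3]
print('tray',onz(p,(422,124),.02,'wrist'), onz(p,(470,14),.02,'wrist'))
move_gripper(.07,60)
hx,hy,hw=.628,.042,.2
move_ptp([hx,hy,.27],q(hw)); gotoz(hx,hy,.174,hw,.1)
f0=read_ft_force()
print(move_gripper(0,60),read_finger_gap(),read_grasp_force(),f0)
gotoz(hx,hy,.30,hw,.15)
print('held',read_finger_gap(),read_grasp_force(),read_ft_force())
snap('top','t2.png');print(read_time_s())
E
python3 -c "
import cv2;a=cv2.imread('pics/t2.png')[60:300,220:512];cv2.imwrite('pics/t2b.png',cv2.resize(a,None,fx=2,fy=2))"
```

```text
tray [ 0.56825932 -0.51728519  0.02      ] [ 0.80470345 -0.57703362  0.02      ]
False 0.019036338794273015 60.13465940952301 [-0.01153437 -0.85875024 -1.58718189]
held 0.019440964202555165 59.22797441482544 [ 0.82590086  0.11297704 -3.76181815]
12.0083
```

View pics/t2b.png

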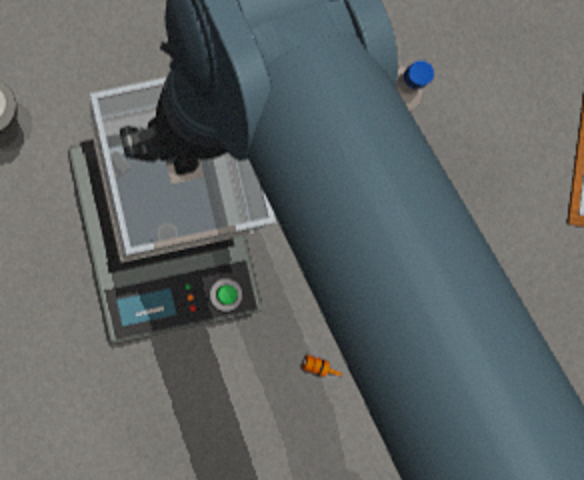

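The hood is lifted clear, held by its grip. I'll set it down right of the rack and measure the instrument.

```bash
python3 - <<'E'
from h import *
x,y=.53,-.385
move_ptp([x,y,.30],q(0)); gotoz(x,y,.13,0,.12)
z=.13
while z>.110:
    z-=.002; gotoz(x,y,z,0,.03); f=read_ft_force()[2]
    if f>1: break
print('z',z,f,read_eef_pos())
move_gripper(.07); gotoz(x,y,.26,0); print(read_time_s())
O=[]
C=['seat_cone','seat_groove','seat_flat','hood_place','calorimeter','start_button_top']
for i,(pos,yw) in enumerate([((.56,.03,.38),.2),((.66,.05,.34),-1.0)]):
    move_ptp(pos,q(yw)); pause(.2)
    o=obs('wrist',C,'c3%d.png'%i); O+=o
move_ptp((.50,.33,.40),q(-.27))
o=obs('wrist',list(BLK),'b3.png');O+=o
o=obs('top',C+list(BLK)+['hood'],'t3.png');O+=o
for n,at,c,p,cam in O:
    if n in('start_button_top','hood'): print(n,cam,at,round(c,2),np.round(onz(p,at,.082 if n[0]=='s' else 0,cam),4)[:2])
pickle.dump(O,open('o3.pkl','wb'))
fit(O,CAL,[.583,.033,.2]); fit(O+pickle.load(open('o1.pkl','rb')),BLK,[.477,.335,-.27])
print(read_time_s())
E
python3 -c "
import cv2,numpy as np
cv2.imwrite('pics/m3.png',cv2.resize(np.vstack([np.hstack([cv2.imread('pics/%s.png'%c) for c in r]) for r in (('c30','c31'),('b3','t3'))]),(800,600)))"
```

```text
z 0.11199999999999999 7.1893265052165045 [ 0.53066141 -0.38529282  0.11457219]
18.8667
start_button_top wrist [293.7 204.7] 0.63 [ 0.487  -0.0403]
start_button_top top [187.3 218.3] 0.64 [0.4721 0.3238]
start_button_top top [333.7 204.6] 0.62 [ 0.4955 -0.0397]
start_button_top top [177.5 200. ] 0.39 [0.5182 0.3475]
hood top [408.7 201.2] 0.42 [ 0.5013 -0.2594]
fit [0.5786 0.0341 0.1699]
   [('seat_cone', 'w', 0.85, [5.7, 0.7]), ('seat_flat', 'w', 0.75, [0.1, 1.2]), ('hood_place', 'w', 0.92, [-0.7, -1.9]), ('calorimeter', 'w', 0.71, [-2.4, 0.9]), ('seat_cone', 'w', 0.8, [0.7, 0.3]), ('seat_groove', 'w', 0.68, [-0.2, -2.7]), ('seat_flat', 'w', 0.57, [1.0, -2.3]), ('hood_place', 'w', 0.83, [-4.9, -2.6]), ('calorimeter', 'w', 0.69, [-0.2, 2.4]), ('seat_cone', 't', 0.67, [5.0, -1.0]), ('seat_groove', 't', 0.86, [-3.6, 1.0]), ('seat_flat', 't', 0.68, [-1.6, 0.5]), ('hood_place', 't', 0.69, [0.7, 1.7]), ('calorimeter', 't', 0.6, [1.8, -0.1])]
fit [ 0.4784  0.3337 -0.2898]
   [('well_red', 'w', 0.57, [-1.5, 1.7]), ('well_yellow', 'w', 0.65, [4.7, 2.5]), ('well_blue', 'w', 0.95, [2.2, 1.9]), ('well_green', 'w', 0.67, [-10.7, 17.4]), ('well_green', 'w', 0.66, [-1.8, 1.7]), ('foot_groove', 'w', 0.76, [0.1, 1.6]), ('foot_flat', 'w', 0.85, [0.5, -4.3]), ('block', 't', 0.84, [-0.3, -3.5]), ('well_red', 't', 0.6, [4.1, -0.5]), ('well_yellow', 't', 0.92, [-7.0, 0.1]), ('well_blue', 't', 0.76, [-1.2, -8.7]), ('well_green', 't', 0.64, [-2.6, 1.9]), ('foot_cone', 't', 0.9, [-3.1, -2.7]), ('foot_groove', 't', 0.81, [-5.5, 4.1]), ('foot_flat', 't', 0.79, [6.0, 1.4]), ('block', 'w', 0.92, [1.0, -1.9]), ('well_red', 'w', 0.62, [1.7, 1.0]), ('well_yellow', 'w', 0.58, [-1.5, 6.3]), ('well_blue', 'w', 0.94, [0.0, -1.8]), ('well_green', 'w', 0.57, [1.0, -4.6]), ('foot_cone', 'w', 0.79, [0.2, -1.4]), ('foot_groove', 'w', 0.95, [2.4, -1.2]), ('foot_flat', 'w', 0.66, [2.8, -2.8])]
25.05
```

View pics/m3.png

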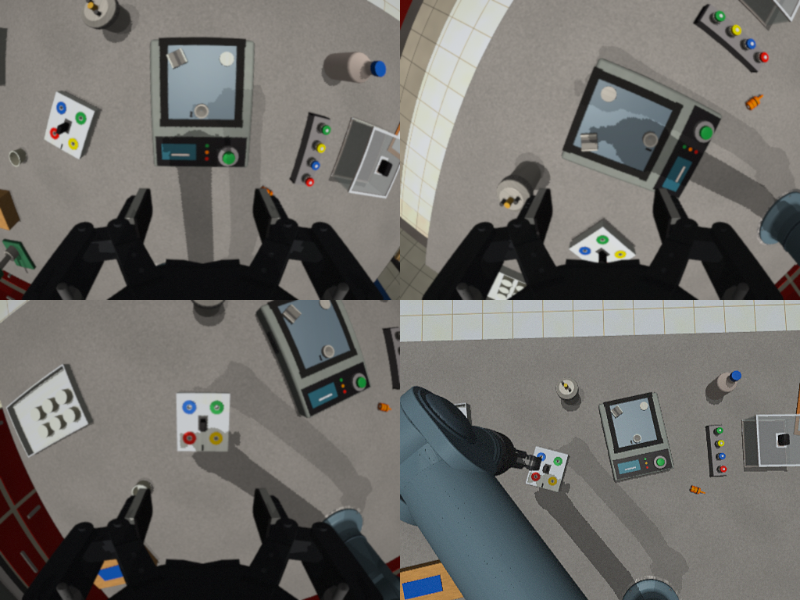

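The hood stands free at the right, with the seats and gasket visible. The networks scatter by about 3 mm, so I'll refine with the gasket outline and the ring colours in rectified images.

```bash
cat >> h.py <<'E'
def ortho(im,p,cam,c,half,z,s=.0005):
    n=int(2*half/s); g=np.arange(n)*s-half   # col -> x offset, row -> y offset
    X,Y=np.meshgrid(c[0]+g,c[1]+g); P=np.stack([X,Y,np.full_like(X,z)],-1).reshape(-1,3)
    K=np.array(p['K']);T=np.array(p['camera_from_world']);C=P@T[:3,:3].T+T[:3,3]
    if cam=='wrist':
        r=np.hypot(C[:,0],C[:,1]);k=np.arctan2(r,C[:,2])/np.maximum(r,1e-9)
    else:k=1/C[:,2]
    u=(K[0,0]*C[:,0]*k+K[0,2]).reshape(n,n).astype('f4');v=(K[1,1]*C[:,1]*k+K[1,2]).reshape(n,n).astype('f4')
    return cv2.remap(im,u,v,cv2.INTER_CUBIC)
def gasket(im,p,cam,c=(.622,.041)):
    o=ortho(im,p,cam,c,.13,.06); m=(o.max(2)<60).astype('u1')
    m=cv2.morphologyEx(m,cv2.MORPH_OPEN,np.ones((9,9)))
    cs,_=cv2.findContours(m,cv2.RETR_CCOMP,cv2.CHAIN_APPROX_NONE)
    out=[]
    for k in cs:
        (a,b),(w,h),ang=cv2.minAreaRect(k)
        if min(w,h)*.5>90: out.append((np.round([c[0]-.13+a*.0005,c[1]-.13+b*.0005],4),np.round([w*.5,h*.5],1),round(ang,1)))
    return out,o,m
def hsvmask(o,h,tol=8,smin=110,vmin=60):
    H=cv2.cvtColor(o,cv2.COLOR_RGB2HSV).astype(int); d=np.abs(H[...,0]-h);d=np.minimum(d,180-d)
    return ((d<tol)&(H[...,1]>smin)&(H[...,2]>vmin)).astype('u1')
HUE={'red':0,'yellow':26,'blue':110,'green':62}
def rings(im,p,cam,c,z,half=.09,radius=.02,guess=None,**k):
    o=ortho(im,p,cam,c,half,z); r={}
    for n,h in HUE.items():
        n_,lab,st,ce=cv2.connectedComponentsWithStats(hsvmask(o,h,**k))
        if n_<2: continue
        i=1+np.argmax(st[1:,4]); 
        pts=np.argwhere(lab==i)[:,::-1].astype('f4'); cc,rad=cv2.minEnclosingCircle(pts)
        r[n]=(np.array([c[0]-half+cc[0]*.0005,c[1]-half+cc[1]*.0005]),rad*.5,st[i,4]*.25)
    return r,o
def blockpose(r,x0):
    ks=list(r); M=np.array([BLK['well_'+k][:2] for k in ks]);D=np.array([r[k][0] for k in ks])
    a,b=M-M.mean(0),D-D.mean(0); yaw=np.arctan2((a[:,0]*b[:,1]-a[:,1]*b[:,0]).sum(),(a*b).sum())
    A=R.from_euler('z',yaw).as_matrix()[:2,:2]; t=D.mean(0)-A@M.mean(0)
    return np.array([*t,yaw]),np.round((D-(M@A.T+t))*1e3,1)
E
python3 - <<'E'
from h import *
O=pickle.load(open('o3.pkl','rb'));O1=pickle.load(open('o1.pkl','rb'))
rd=lambda f:cv2.imread('pics/'+f)[:,:,::-1].copy()
ps=[];[ps.append((o[4],o[3])) for o in O if not any(o[3] is p for _,p in ps)]
print([a for a,_ in ps])
res={'c30.png':ps[0],'c31.png':ps[1],'b3.png':ps[2],'t3.png':ps[3],'b1.png':('wrist',[o for o in O1 if o[0]=='well_red'][0][3])}
T=[]
for f in ('c30.png','c31.png','t3.png'):
    out,o,m=gasket(rd(f),res[f][1],res[f][0]); print(f,out); T.append(np.hstack([o,cv2.merge([m*255]*3)]))
B=[]
for f in ('b3.png','b1.png'):
    r,o=rings(rd(f),res[f][1],res[f][0],(.478,.334),.038); print(f,{k:(np.round(v[0],4).tolist(),round(v[1],1),v[2]) for k,v in r.items()}); print(blockpose(r,0)); B.append(o)
cv2.imwrite('pics/g.png',cv2.resize(np.vstack([np.hstack([cv2.resize(t,(400,200)) for t in T[:2]]),np.hstack([cv2.resize(T[2],(400,200)),*[cv2.resize(b,(200,200)) for b in B]])]),(800,400))[:,:,::-1])
E
```

```text
['wrist', 'wrist', 'wrist', 'top']
c30.png [(array([0.6217, 0.0424]), array([172.3, 162.3]), 10.6), (array([0.6217, 0.0438]), array([146.6, 135.2]), 10.8)]
c31.png [(array([0.6213, 0.0421]), array([173.5, 162.5]), 10.7), (array([0.6213, 0.0456]), array([146.4, 137.5]), 10.4)]
t3.png [(array([0.622 , 0.0417]), array([173. , 163.8]), 10.5), (array([0.6223, 0.0421]), array([147. , 132.1]), 10.5)]
b3.png {'red': ([0.4534, 0.3703], 14.5, np.float64(554.5)), 'yellow': ([0.4371, 0.3146], 14.8, np.float64(596.75)), 'blue': ([0.5187, 0.3513], 14.3, np.float64(517.25)), 'green': ([0.5023, 0.2954], 13.9, np.float64(468.5))}
(array([ 0.47786619,  0.3328913 , -0.28466821]), array([[-0. ,  0. ],
       [ 0. ,  0. ],
       [ 0. ,  0.1],
       [-0. , -0.1]]))
b1.png {'red': ([0.4534, 0.3702], 14.5, np.float64(549.75)), 'yellow': ([0.4371, 0.3144], 14.5, np.float64(566.5)), 'blue': ([0.5188, 0.3513], 14.4, np.float64(529.25)), 'green': ([0.5023, 0.2955], 14.0, np.float64(478.0))}
(array([ 0.47789979,  0.33286396, -0.28373186]), array([[ 0. ,  0. ],
       [-0. , -0.1],
       [ 0.1,  0.1],
       [-0.1, -0. ]]))
```

View pics/g.png

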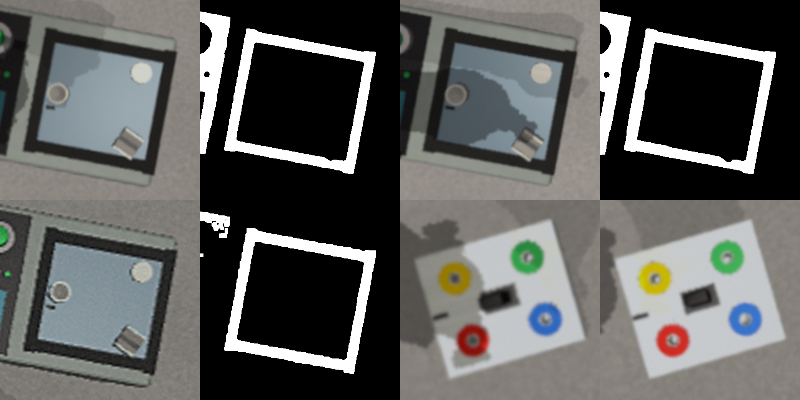

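The gasket centre is (0.6216, 0.0421) with yaw 0.185, agreeing to within 0.5 mm over three views. The block pose is consistent to 0.1 mm. Next I'll carry the block.

Run:
```python
from h import *
bx,by,bw=.4779,.3329,-.2842
cx,cy,cw=.6216,.0421,.185
move_gripper(.05,100)
move_ptp([bx,by,.20],q(bw)); im,p=snap('top')
r,_=rings(im,p,'top',(bx,by),.038); print('top',r.keys())
gotoz(bx,by,.062,bw,.1)
move_gripper(0,100); print(read_finger_gap(),read_grasp_force())
gotoz(bx,by,.25,bw,.15); pause(.2)
print('held',read_finger_gap(),read_ft_force(),read_ft_torque(),read_eef_pos())
move_ptp([cx,cy,.25],q(cw)); gotoz(cx,cy,.14,cw,.1)
z=.14
while z>.124:
    z-=.002; gotoz(cx,cy,z,cw,.03); f=read_ft_force(); print(round(z,4),np.round(f,1),end=';')
    if f[2]>0: break
print(read_eef_pos(),read_ft_torque())
im,p=snap('side','s4.png')
move_gripper(.05); gotoz(cx,cy,.25,cw); print(read_finger_gap(),read_time_s())
move_ptp((.58,.035,.36),q(.185)); pause(.2)
im,p=snap('wrist','w4.png')
r,o=rings(im,p,'wrist',(cx,cy),.102); print(blockpose(r,0))
r,o=rings(im,p,'wrist',(cx,cy),.102+.008); print(blockpose(r,0))
cv2.imwrite('pics/w4b.png',im[0:250,100:430,::-1])
```

```text
top dict_keys(['red', 'yellow', 'blue', 'green'])
0.01090647300448828 97.5484049320221
held 0.010779328862614741 [-0.28325695  0.23950769 -6.25854616] [ 0.03386795 -0.01191333  0.01975486] [0.47749616 0.33255958 0.24897622]
0.138 [ 0.3  0.1 -7.2];0.136 [-0.4  0.5 -7.1];0.134 [ 0.  -0.2 -6.3];0.132 [-0.3 -1.2 -7. ];0.13 [ 0.3  0.  -6.8];0.128 [ 0.2 -0.  -8. ];0.126 [-1.7 -0.1 -3.1];0.124 [-4.2 -0.2  6.3];[0.6221554  0.04248407 0.12650175] [-0.00336906  1.07238773 -0.00541417]
0.04978691362542996 35.5917
(array([0.62177938, 0.04258237, 0.18501337]), array([[-0.1, -0. ],
       [ 0. ,  0. ],
       [ 0.1,  0. ],
       [-0. , -0. ]]))
(array([0.62267079, 0.04275959, 0.18557778]), array([[ 0.8, -0.6],
       [ 0.6,  0.9],
       [-0.5, -0.7],
       [-0.9,  0.5]]))
```

View pics/w4b.png

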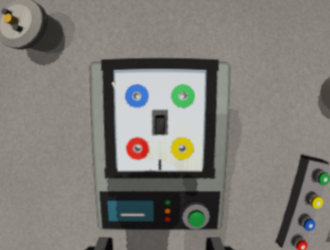

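The block is seated: the rings fit the z=0.102 plane to 0.1 mm, at (0.6218, 0.0426, 0.185). Now I'll measure the loggers up close.

Run:
```python
from h import *
T=[]
for i,(pos,yw) in enumerate([((.45,-.245,.26),0),((.60,-.245,.26),np.pi)]):
    try: move_ptp(pos,q(yw))
    except MotionError as e: print(e); continue
    pause(.2)
    im,p=snap('wrist','r5%d.png'%i)
    for z in (.064,):
        r,o=rings(im,p,'wrist',(.525,-.245),z,smin=90); print(i,z,{k:(np.round(v[0],4).tolist(),round(v[1],1),v[2]) for k,v in r.items()})
    T.append(o)
cv2.imwrite('pics/r5.png',np.hstack(T)[:,:,::-1]); print(read_time_s(),read_qpos())
```

```text
0 0.064 {'red': ([0.4625, -0.2439], 11.5, np.float64(349.5)), 'yellow': ([0.5451, -0.2408], 11.0, np.float64(329.25)), 'blue': ([0.5038, -0.2424], 10.9, np.float64(313.5)), 'green': ([0.5865, -0.2395], 10.8, np.float64(298.5))}
1 0.064 {'red': ([0.4621, -0.2438], 11.4, np.float64(351.75)), 'yellow': ([0.545, -0.2409], 11.3, np.float64(358.0)), 'blue': ([0.5035, -0.2425], 10.8, np.float64(304.5)), 'green': ([0.5865, -0.2392], 10.9, np.float64(294.25))}
40.5833 [ 0.63904335  0.40457225 -0.40761906  1.57385934  0.16843679  1.1980581
  1.77005158]
```

View pics/r5.png

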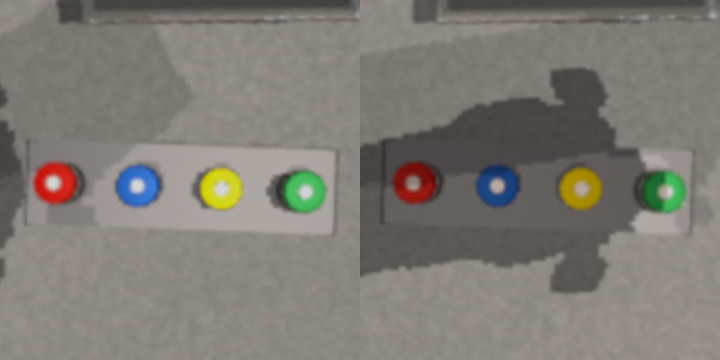

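All four caps were found, and both views agree within 0.4 mm. I'll insert red first, checking the block's pose with the top camera beforehand.

```bash
cat >> h.py <<'E'
CY=.185
LOG={'red':(.4623,-.2439),'yellow':(.5450,-.2408),'blue':(.5036,-.2425),'green':(.5865,-.2393)}
def down(x,y,z0,z1,yaw,fmax,f0,step=.002):
    z=z0
    while z>z1+1e-6:
        z=max(z-step,z1); movel([x,y,z],q(yaw),.04); f=read_ft_force()[2]-f0
        if f>fmax: return z,f
    return z,f
def logger(n,B):
    lx,ly=LOG[n]
    move_gripper(.04,40)
    move_ptp([lx,ly,.14],q(.036)); 
    im,p=snap('top','chk_%s.png'%n)
    r,_=rings(im,p,'top',B[:2],.102); print(n,'top check',blockpose(r,0)[0] if len(r)==4 else list(r))
    movel([lx,ly,.055],q(.036),.12)
    move_gripper(0,40); print(' gap',round(read_finger_gap(),4))
    movel([lx,ly,.15],None,.15)
    w=np.array(B[:2])+R.from_euler('z',B[2]).apply(BLK['well_'+n])[:2]
    move_ptp([w[0],w[1],.20],q(B[2])); movel([w[0],w[1],.148],None,.15); pause(.1)
    f0=read_ft_force()[2]
    offs=[(0,0)]+[(a*np.cos(t),a*np.sin(t)) for a in(.001,.0018) for t in np.arange(0,6.2,np.pi/3)]
    for dx,dy in offs:
        if dx or dy: movel([w[0]+dx,w[1]+dy,.148],None,.05)
        z,f=down(w[0]+dx,w[1]+dy,.148,.1215,B[2],7,f0)
        print('  ',np.round([dx,dy,z,f,read_eef_pos()[2]],4))
        if z<.128: break
    pause(.1); move_gripper(.04,40); movel([w[0]+dx,w[1]+dy,.20],None,.15); print(' t',read_time_s(),'gap',read_finger_gap())
E
python3 - <<'E'
from h import *
B=(.6218,.0426,.185)
logger('red',B)
move_ptp((.55,.03,.34),q(.185)); pause(.1)
im,p=snap('wrist','w6.png')
for z in (.102,.132):
    r,o=rings(im,p,'wrist',B[:2],z); print({k:(np.round(v[0],4).tolist(),round(v[1],1)) for k,v in r.items()})
    if z==.102: r.pop('red',0); print(blockpose(r,0))
    else: print('well red',np.array(B[:2])+R.from_euler('z',B[2]).apply(BLK['well_red'])[:2])
E
```

```text
red top check [0.6221361  0.04177943 0.18474031]
 gap 0.0208
   [0.     0.     0.122  7.304  0.1236]
 t 51.475 gap 0.0401781283557458
{'red': ([0.582, 0.0651], 15.4), 'yellow': ([0.5937, 0.008], 14.7), 'blue': ([0.6499, 0.0774], 14.4), 'green': ([0.6606, 0.0204], 14.1)}
(array([0.62178039, 0.04267522, 0.18426036]), array([[-0.,  0.],
       [-0.,  0.],
       [ 0., -0.]]))
{'red': ([0.5861, 0.0635], 14.2), 'yellow': ([0.5968, 0.0111], 13.5), 'blue': ([0.6484, 0.0748], 13.3), 'green': ([0.6581, 0.0225], 12.9)}
well red [0.58304572 0.06485097]
```

Red went in to full depth at the first try, and the block has not moved. Next are the other three.

Run:
```python
from h import *
B=(.6218,.0426,.185)
for n in ('blue','yellow','green'): logger(n,B)
move_ptp((.55,.03,.34),q(.185)); pause(.1)
im,p=snap('wrist','w7.png')
cv2.imwrite('pics/w7b.png',cv2.resize(im[60:260,130:400,::-1],None,fx=2.5,fy=2.5))
print(read_time_s())
```

```text
blue top check [0.62218878 0.04176832 0.18344388]
 gap 0.0207
   [0.     0.     0.1215 6.9584 0.1237]
 t 62.2917 gap 0.040021601728385786
yellow top check [0.6222996  0.04175464 0.18244058]
 gap 0.0205
   [0.     0.     0.122  7.5776 0.1238]
 t 71.7333 gap 0.04035747354859855
green top check [0.62252503 0.04165739 0.18658356]
 gap 0.0204
   [0.     0.     0.1215 8.0958 0.1239]
 t 81.2083 gap 0.04017477109684469
82.1
```

View pics/w7b.png

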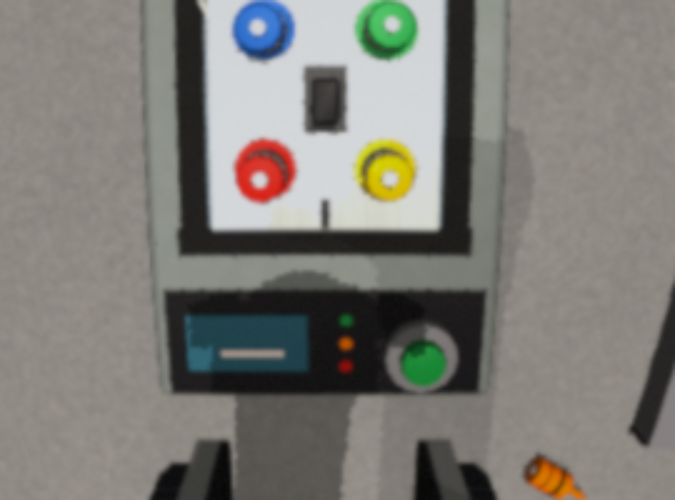

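All four caps are upright in their rings, seated to equal depth, and the block is square in the gasket. The green button is at crop (423,362). Next I'll locate the hood grip and the button.

Run:
```python
from h import *
im=cv2.imread('pics/w7.png')[:,:,::-1].copy(); p=camera_params('wrist')
o=ortho(im,p,'wrist',(.487,-.04),.02,.082); m=cv2.moments(hsvmask(o,62,15)); print('btn',.487-.02+m['m10']/m['m00']*.0005,-.04-.02+m['m01']/m['m00']*.0005,m['m00']*.25)
move_ptp((.45,-.385,.33),q(0)); pause(.1)
T=[]
im,p=snap('wrist','h8.png'); c=(.53,-.385)
for cam,im,p in(('wrist',im,p),('top',*snap('top','h8t.png'))):
    o=ortho(im,p,cam,c,.04,.124);m=(o.max(2)<50).astype('u1');m=cv2.morphologyEx(m,cv2.MORPH_OPEN,np.ones((9,9)))
    n,lab,st,ce=cv2.connectedComponentsWithStats(m)
    for i in range(1,n):
        a=cv2.minAreaRect(np.argwhere(lab==i)[:,::-1].astype('f4')); print(cam,np.round([c[0]-.04+a[0][0]*.0005,c[1]-.04+a[0][1]*.0005],4),np.array(a[1])*.5,a[2])
    T.append(cv2.resize(o,(300,300))); T.append(cv2.resize(ortho(im,p,cam,c,.12,.094),(300,300)))
cv2.imwrite('pics/h8b.png',np.vstack([np.hstack(T[:2]),np.hstack(T[2:])])[:,:,::-1])
print(read_time_s())
```

```text
btn 0.4907048881955278 -0.037570202808112324 480.75
wrist [ 0.539  -0.4188] [ 8.5 16. ] 90.0
top [ 0.5452 -0.4062] [33.5 33.5] 90.0
83.875
```

View pics/h8b.png

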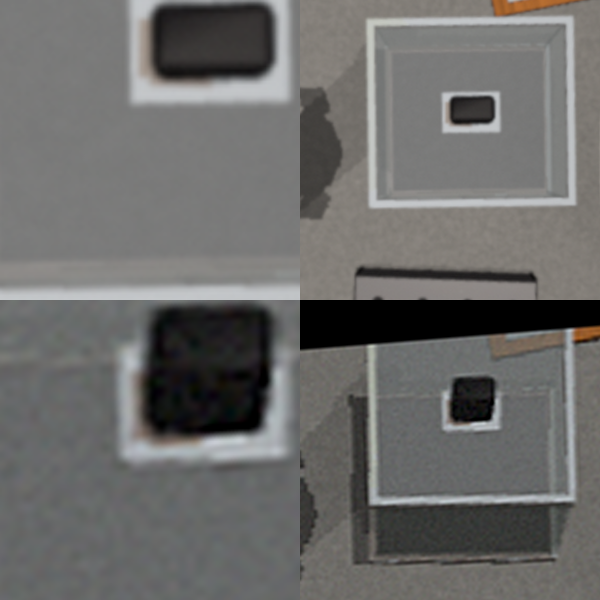

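The hood was knocked. It now stands flat at about (0.5467, -0.4148), yaw ≈0, with its grip at crop (212,41). I'll carry it back on a path that stays clear of the bottle.

Run:
```python
from h import *
hx,hy=.5467,-.4148; cx,cy,cw=.6216,.0424,.185
move_gripper(.06,60)
move_ptp([hx,hy,.20],q(0)); movel([hx,hy,.115],None,.12)
move_gripper(0,60); print(read_finger_gap(),read_eef_pos())
movel([hx,hy,.31],None,.15); print('held',read_ft_force(),read_finger_gap())
movel([.50,-.22,.31],q(.05),.15); movel([.52,0,.31],q(cw),.15); movel([cx,cy,.31],None,.12); pause(.3)
im,p=snap('side','s9.png'); f0=read_ft_force()[2]
movel([cx,cy,.185],None,.1); pause(.1)
print(down(cx,cy,.185,.170,cw,5,f0,.0015),read_eef_pos())
move_gripper(.06,60); movel([cx,cy,.30],None,.15); print(read_time_s())
move_ptp((.55,.03,.40),q(.185)); pause(.1)
im,p=snap('wrist','w9.png'); im2,p2=snap('top')
o=ortho(im,p,'wrist',(cx,cy),.12,.154); o2=ortho(im,p,'wrist',(cx,cy),.12,.06)
A=lambda o:cv2.warpAffine(o,cv2.getRotationMatrix2D((240,240),np.degrees(cw),1),(480,480))[60:420,60:420]
cv2.imwrite('pics/w9b.png',np.hstack([A(o),A(o2)])[:,:,::-1])
```

```text
0.018809349255853647 [ 0.54724716 -0.41543064  0.11605724]
held [-0.22052788 -0.17280608 -3.69528015] 0.018813582118196805
(0.1745, np.float64(6.533236133940969)) [0.621746   0.04245291 0.17599232]
96.8833
```

View pics/w9b.png

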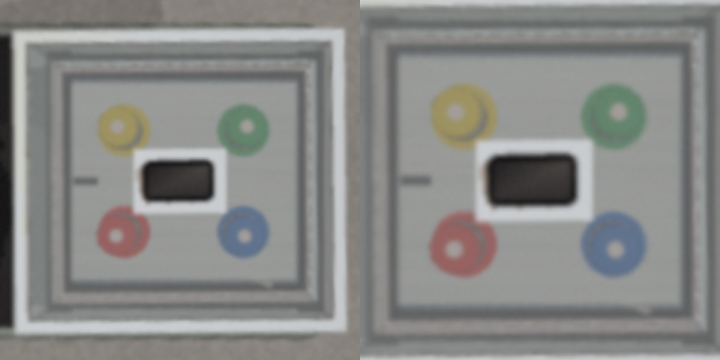

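The hood is centred and square: its outline spans crop 14–346 × 30–331, centred at 180. Now I'll press the button.

Run:
```python
from h import *
b=(.4895,-.0385); yw=.185+np.pi
move_gripper(0,40)
move_ptp([*b,.16],q(yw)); pause(.2); f0=read_ft_force()[2]; movel([*b,.106],None,.08)
z=.106
while z>.088:
    z-=.001; movel([*b,z],None,.03); f=read_ft_force()[2]-f0; print(round(z,4),round(read_eef_pos()[2],4),round(f,1),end='; ')
    if f>14: break
pause(.3); movel([*b,.17],None,.1)
move_ptp((.50,.02,.38),q(.185)); pause(.2)
im,p=snap('wrist','w10.png'); cv2.imwrite('pics/w10b.png',cv2.resize(im[0:280,100:440,::-1],None,fx=2,fy=2)); print(read_time_s())
```

```text
0.105 0.1055 0.6; 0.104 0.104 1.2; 0.103 0.1029 0.1; 0.102 0.1019 -0.5; 0.101 0.1012 0.9; 0.1 0.1002 2.8; 0.099 0.0991 3.4; 0.098 0.0981 3.7; 0.097 0.0971 3.2; 0.096 0.0961 5.3; 0.095 0.0951 5.3; 0.094 0.095 11.3; 0.093 0.0949 18.2; 109.45
```

View pics/w10b.png

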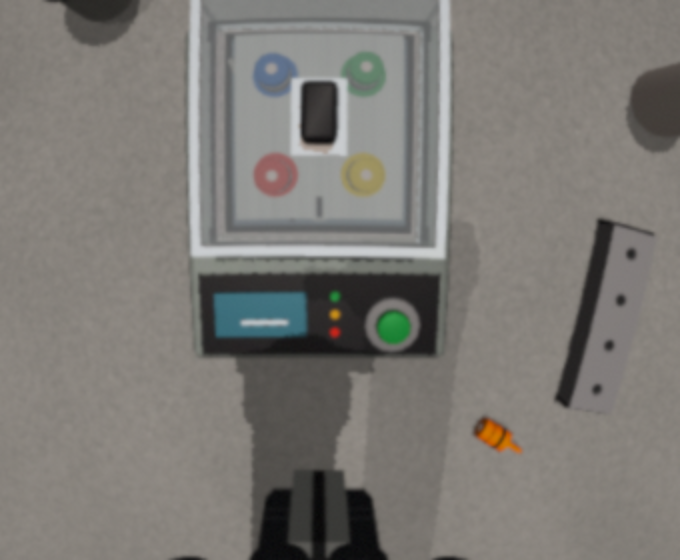

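The button bottomed out after 6 mm of travel. The hood is square on the gasket with the loggers home beneath it, the rack is empty and the robot is clear of everything. I'll hand in.

```bash
python3 -c "
from h import *
print(sign_off(),read_time_s())"
```

```text
the job is handed in; nothing more can be done
the job is handed in; nothing more can be done
```

The calorimeter is set up and handed in at about 109 s of the 210 s allowed: block seated, all four loggers home in their own wells, hood square on the gasket, and start button pressed to its stop; sign-off returned no verdict.

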